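Shut the sharpening stone away under its dust cover

TASK

Put the thick grey sharpening stone away: take it out of the drying rack, lay it flat on the bench and let go of it, then take it again and lay it flat in the tray of its case. Then swing the case's hinged cover over and press it fully down until the catch snaps and holds it shut. Leave the wooden strop in the rack, the can and the brush where they are.

Things in the scene. Friction and masses are not known exactly. Their poses are not given: they have to be found in the camera images.
- stone_center (a point): Centre of the loose plain grey sharpening stone, 160 x 52 x 28 mm, about 0.45 kg. x along its length (foot to top end), y across its width. It starts in one of the rack's two places, leaning 40 degrees from upright, top end towards the robot. Cheeks hold its lowest 26 mm; above, only a 26 mm wide rib lies under it, so fingers pass on both sides. It slides out along its length.
- strop_center (a point): Centre of the strop, a thin light-wood paddle 160 x 45 x 12 mm that stands in the rack's other place, 110 mm beside the stone, with axes like the stone's. To be left there (at most 30 mm moved).
- rack: The fixed wooden drying rack, origin on the bench under its middle; its base is 130 mm (x) by 190 mm (y), its highest part 108 mm. Its two places lie 55 mm either side of the middle along its y; things lean towards its -x.
- tray_floor (a point): Centre of the inner floor of the fixed black stone case, 12 mm above the bench. The tray inside is 104 mm (x) by 184 mm (y, the way the stone lies in it); its rim stands 8 mm above this floor. z up; the hinge is on the +x side, the catch on the -x side: a block 44 mm wide (y), 46 mm high, at x = -80 to -94 mm, with a sprung steel bar reaching in to x = -67 mm.
- hinge (a point): Point on the cover's hinge axis, midway along it: 58 mm from the tray's centre along its +x and 22 mm above the bench. The hinge axis is y; axes as for the tray.
- cover (a joint): Angle of the aluminium dust cover, rad: 0 shut, 1.57 upright, 1.65 to 2.0 at the start (leaning away from the tray). A shallow lid 204 mm long; its flat outer face lies 56 mm above the bench when shut. It stays where it is left; swinging it takes 1 to 3 N at the edge. At about 0.1 rad it meets the catch: some 10 to 15 N at the front edge force it past, to 0 to 0.02 rad, and it is held.
- cover_edge (a point): Middle of the cover's free (front) edge at its outer face, 122 mm from the hinge axis and 34 mm off its plane; x points from this edge towards the hinge side along the cover, z out of the outer face.
- can_center (a point): Centre of a drink can, 66 mm across and 120 mm high, standing beyond the work. To be left (at most 30 mm moved).
- brush_center (a point): Middle of a bench brush lying on its bristles, 200 x 45 x 36 mm. To be left (at most 30 mm moved). The bench between the rack and the case is free.

How it is judged:
On the way, in this order (a step that is already met when the one before it is completed fails the run):
1. the stone lies flat on the bench, let go and at rest (height (world z) of stone_center below 0.019 m and contact force between stone and the fingers below 0.1 N and linear speed of stone below 0.03 m/s), for 0.2 s.
2. the stone lies flat in the tray, let go and at rest, under the open cover (x of stone_center in the frame of tray_floor between -0.03 and 0.03 m and y of stone_center in the frame of tray_floor between -0.02 and 0.02 m and z of stone_center in the frame of tray_floor between 0.009 and 0.019 m and contact force between stone and the fingers below 0.1 N and linear speed of stone below 0.03 m/s and value of joint cover above 0.3 rad), for 0.2 s.
At the end, for the whole second after the job is handed in: The stone lies flat in the tray (its centre within 30 mm across and 20 mm along of the tray's middle, 9 to 19 mm above the tray floor), let go and at rest; the cover is caught shut (below 0.04 rad); strop, can and brush are within 30 mm of where they were (x of stone_center in the frame of tray_floor between -0.03 and 0.03 m and y of stone_center in the frame of tray_floor between -0.02 and 0.02 m and z of stone_center in the frame of tray_floor between 0.009 and 0.019 m and contact force between stone and the fingers below 0.1 N and linear speed of stone below 0.03 m/s and value of joint cover below 0.04 rad and distance of each of strop_center, can_center, brush_center from where it was at the start of the episode below 0.03 m); the robot touches nothing.
It fails at once if the strop, the can or the brush is moved by more than 60 mm (distance of any of strop_center, can_center, brush_center from where it was at the start of the episode above 0.06 m).
It also fails if it takes over 70 s, if anything falls off the work surface, if the arm or the gripper's body presses on something with over 40 N, if the wrist force passes 120 N, or if a joint passes its speed limit or range.

ROBOT

A 6-joint arm with a two-finger parallel gripper is mounted at the origin on the work surface. World frame = base frame: x ahead of the robot, y to its left, z up, the work surface at z = 0. Lengths are in m, angles in rad, forces in N, time in s.
With the tool pointing down it reaches from about 0.375 to 0.9 m from the base axis. Payload 3.1 kg.
Tool frame: the origin (TCP) lies at the very end of the fingers, on their centre line; the grasp point (between the pads) lies 19 mm behind it; z points along the fingers, y is the line along which they close (so a half turn about z gives the same grasp; the last joint's range is limited). The gripper opens to 85 mm and grips with 20 to 120 N. Pads are 22 mm wide; open, the fingers measure 114 mm over their backs; the gripper's body (76 mm by 85 mm) begins 54 mm behind the grasp point. The pads swing forward as they close: fully open they stand 13 mm farther back than shut.
Start: joints at [-1.504, 0.527, 1.433, -0, 1.181, -0.178], TCP at [0.152, -0.606, 0.231] pointing down, gripper open.
Joint ranges: [-3.08, 3.08], [-0.75, 2.2], [0.22, 2.44], [-1.43, 4.57], [0, 2.65], [-2.85, 2.85]. Speed limits (rad/s): [2.79, 2.79, 3.14, 3.14, 3.14, 3.14].

INTERFACE

Orientations are given as a unit quaternion [x, y, z, w].
In Python, from station import manip gives the robot as it stands.
- The arm moves only by the shell command python3 -m handwheel 'ROWS' [FORCE]. ROWS is JSON, a list of rows, each a list of 7 numbers: the shift along the world's x, y, z in mm, then the turn, a rotation vector about the world's x, y, z in degrees, then the opening, from 0 (shut) to 1 (fully open). A call has exactly 10 rows; each row shifts and turns the commanded pose from where the row before left it; what a row does not reach is not made up. A row lasts 1/8 s, in which the tool goes at most 62.5 mm and 10.7 degrees, less where a joint would pass 70% of its speed; a pose out of reach is approached as far as the arm can. A call is refused whole if a number of a shift passes 62.5 or a number of a turn 10.7, either way. A call with a gripper value outside its range is refused whole. The fingers move at their own pace and stop on an object; FORCE is the grip in N (left out, the last holds). Time passes only in rows, so rows that do not move let the fingers close, or fill a call up. It gives the time, the measured TCP pose, the force, the opening and the grip force at its end, in the units of the state.
- manip.sense(): the state, without advancing time (a new reading comes with each control period).
- manip.snapshot(name): name is "side" or "top"; returns the picture (384x512x3 uint8, red, green, blue); there is no depth.
- manip.get_calibration(name): a dict with "K" (3x3 intrinsics, pixels), "k1" (the pictures are not rectified: a ray, as slopes to the right and down, at radius r is drawn at 1 + k1 r^2 times it, then the intrinsics apply), "rvec" (rotation vector, rad) and "tvec" (3), from world to camera coordinates, as OpenCV has them. Camera axes: x right, y down, z forward; pixel columns grow to the right and rows downward; lengths in m; the calibration is good to about 2 mm. A picture is of the moment at which its call begins. get_calibration takes no time and is no camera call.
- manip.sign_off(): hands the job in; it is judged then, once.
The state is a dict: "t": time; "q": joint angles; "qd": joint speeds; "tau": joint torques, N m; "tcp_pos": TCP position; "tool_rot": TCP orientation; "force": force on the tool from outside, world axes, zero at the start; "ft_torque": the same for the moment, N m; "finger_gap": opening from 0.0 (shut) to 1.0 (fully open); "gripper_force": force on a finger pad.
Only numpy, scipy, OpenCV 4.12 (cv2) and the standard library are available. Lean on these libraries where they do the work, as an engineer would, in place of code of your own. Each camera call takes 0.05 s, during which the arm holds its last target. There are 200 camera calls.

## Working session

There is one attempt and no reset: what is moved stays moved. The work goes in short steps, Python scripts to look and compute and a shell command to move; the robot and the scene stay as the last step left them, time stands still between calls to the robot, and variables do not carry over. Pictures are saved under pics/ and viewed, at most 10 in all, crops included, and the job is handed in when it is done.

```bash
mkdir -p pics
python3 - <<'E'
from station import manip
import cv2
for n in("side","top"):
    im=manip.snapshot(n); cv2.imwrite(f"pics/{n}0.png",im[:,:,::-1])
    c=manip.get_calibration(n); print(n,c)
s=manip.sense(); print(s['tcp_pos'],s['tool_rot'],s['t'])
E
```

```text
side {'K': array([[386.9070112 ,   0.        , 258.16785986],
       [  0.        , 386.9070112 , 182.11487115],
       [  0.        ,   0.        ,   1.        ]]), 'k1': -0.11808020422113602, 'rvec': array([ 0.86941302, -2.32903188,  1.31655983]), 'tvec': array([0.3762114 , 0.32975421, 0.76814462])}
top {'K': array([[442.72329941,   0.        , 257.69452405],
       [  0.        , 442.72329941, 196.23767864],
       [  0.        ,   0.        ,   1.        ]]), 'k1': -0.08629114461430733, 'rvec': array([ 2.19248635, -2.18002865,  0.08789898]), 'tvec': array([-0.1003    ,  0.58433026,  1.20462328])}
[ 0.15146617 -0.60569758  0.2304305 ] [ 9.92517051e-01  1.22102119e-01  5.73124936e-05 -9.86219008e-04] 0.1
```

View pics/side0.png

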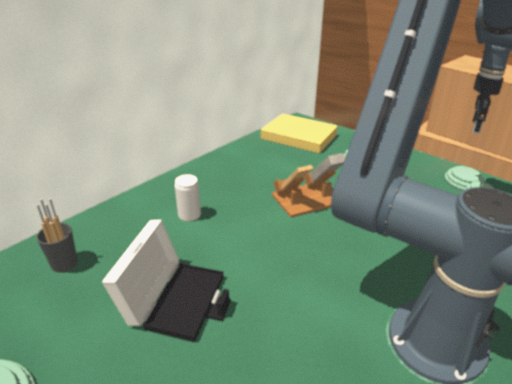

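View pics/top0.png

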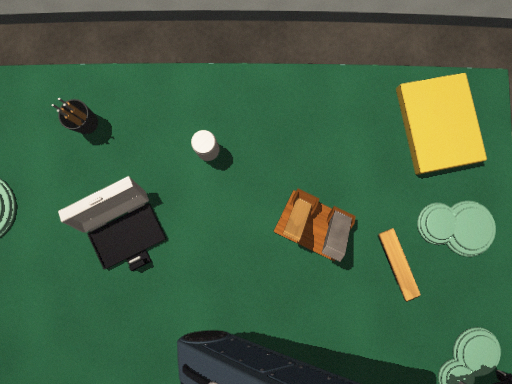

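The top view shows the rack around (316,226) with the stone at its right place (340,235) and the strop at left (298,218). The case is at (127,236), with its catch at (140,262) and its cover upright above. The can is at (205,143) and the brush at (400,265). I'll enlarge the rack and the case.

```bash
python3 - <<'E'
import cv2,numpy as np
im=cv2.imread("pics/top0.png")
a=cv2.resize(im[170:280,40:180],None,fx=5,fy=5,interpolation=cv2.INTER_CUBIC)[:550]
b=cv2.resize(im[180:270,265:365],None,fx=6,fy=6,interpolation=cv2.INTER_CUBIC)
cv2.imwrite("pics/case.png",a);cv2.imwrite("pics/rack.png",b)
E
cat > h.py <<'E'
import numpy as np,cv2
from scipy.spatial.transform import Rotation as R
from station import manip
def cal(n):
    c=manip.get_calibration(n); return c['K'],c['k1'],R.from_rotvec(c['rvec']).as_matrix(),np.array(c['tvec'])
def ray(n,u,v):
    K,k,Rm,t=cal(n)
    d=cv2.undistortPoints(np.array([[[u,v]]],float),K,np.array([k,0,0,0.]))[0,0]
    return -Rm.T@t, Rm.T@np.array([d[0],d[1],1])
def atz(n,u,v,z):
    o,d=ray(n,u,v); return o+d*(z-o[2])/d[2]
def proj(n,P):
    K,k,Rm,t=cal(n)
    return cv2.projectPoints(np.array(P,float).reshape(-1,3),cv2.Rodrigues(Rm)[0],t,K,np.array([k,0,0,0.]))[0][:,0]
E
```

```text
(no output)
```

View pics/case.png

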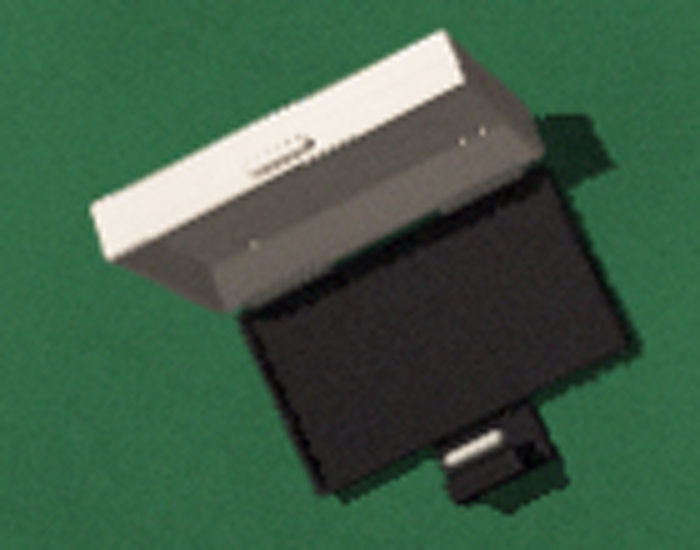

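View pics/rack.png

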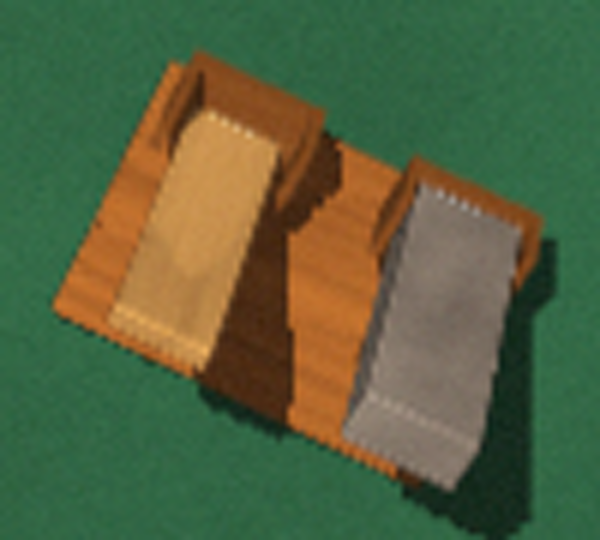

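The case crop shows front rim corners at (322,490) and (632,348), rear corners near (245,315) and (550,170), the catch bar at (472,448), and the cover's upper edge corners at (95,207), (443,32), (465,82) and (110,260). The rack crop shows the stone's top end face at (372,395), (480,440), (453,490) and (345,440), and the strop's top edge at (113,315)–(205,360).

```bash
cat > fit.py <<'E'
from h import *
from scipy.optimize import least_squares
T=lambda p,f,x0,y0:((np.array(p)+.5)/f-.5+[x0,y0])
case=T([(322,490),(632,348),(550,170),(245,315)],5,40,170)
P=np.array([atz("top",u,v,.02) for u,v in case]);print("rim corners",P.round(4).tolist())
e=P[0]-P[1];yaw=np.arctan2(e[1],e[0])-np.pi/2;print("yaw tray",np.degrees(yaw),np.linalg.norm(e),P.mean(0))
bar=T([(472,448)],5,40,170)[0];print("bar",atz("top",*bar,.046))
# catch block corners
cov=T([(95,207),(443,32),(465,82),(110,260)],5,40,170)
def trayf(p):
    x,y,w,a=p;c,s=np.cos(w),np.sin(w)
    def W(X,Y,Z):return [x+c*X-s*Y,y+s*X+c*Y,Z]
    def C(r,off,Y): # on cover: r from hinge toward edge, off outward
        X=58-r*np.cos(a)*1+off*np.sin(a)
        Z=22+r*np.sin(a)+off*np.cos(a)
        return W(X/1000,Y/1000,Z/1000)
    # top edge of cover: outer face corners (122,34), inner rim (122,~0)
    return np.array([C(122,34,102),C(122,34,-102)])
res=lambda p:np.r_[(proj("top",trayf(p))-cov[:2]).ravel(), (p[2]-yaw)*40,(p[:2]-P[:,:2].mean(0))*300]
s=least_squares(res,[*P.mean(0)[:2],yaw,1.8]);print("tray fit",s.x,np.degrees(s.x[2]),s.fun)
c,si=np.cos(s.x[2]),np.sin(s.x[2])
B=atz("top",*bar,.046)[:2]-s.x[:2];print("bar in tray",B@[c,si],B@[-si,c])
st=T([(372,395),(480,440),(453,490),(345,440)],6,265,180)
sr=T([(113,315),(205,360)],6,265,180)
def stone(p,z=None):
    x,y,w,zc=p;u=np.array([-np.sin(np.radians(40)),0,np.cos(np.radians(40))]);n=np.array([u[2],0,-u[0]])
    Rz=R.from_euler('z',w).as_matrix()
    return [np.array([x,y,zc])+Rz@(u*.08+np.array([0,1,0])*b*.026+n*d*.014) for b,d in((1,1),(-1,1),(-1,-1),(1,-1))]
f=least_squares(lambda p:np.r_[(proj("top",stone(p))-st).ravel(),(p[3]-.085)*100],[.5,-.1,-.3,.085])
print("stone",f.x,np.degrees(f.x[2]),f.fun.round(2))
q=f.x
print("side proj of stone end",proj("side",stone(q)).round(0).tolist())
E
python3 fit.py
```

```text
rim corners [[0.3841, 0.328, 0.02], [0.4644, 0.1559, 0.02], [0.5627, 0.2037, 0.02], [0.4805, 0.3742, 0.02]]
yaw tray 25.007699225970757 0.18995735512997608 [0.47296058 0.26543107 0.02      ]
bar [0.4102366  0.23702626 0.046     ]
tray fit [0.47194349 0.26777239 0.46367197 1.8330886 ] 26.56644709789143 [-0.45613414  0.00539317  0.98946851 -0.22728085  1.0882113  -0.30512542
  0.70239672]
bar in tray -0.06894240423771762 9.765959780931713e-05
stone [ 0.48245707 -0.30505581 -0.40415606  0.08285689] -23.156436257028012 [-0.59 -0.26  0.72  0.59  0.45 -0.22 -0.57 -0.12 -0.21]
side proj of stone end [[329.0, 161.0], [343.0, 157.0], [347.0, 166.0], [333.0, 169.0]]
```

```bash
cat >> h.py <<'E'
def go(pos,Rt,n=None):
    s=manip.sense();Rc=R.from_quat(s['tool_rot'])
    rv=np.degrees((Rt*Rc.inv()).as_rotvec());d=(np.array(pos)-s['tcp_pos'])*1000
    print("d mm",d.round(1),"rotvec deg",rv.round(1),"rows>=",max(np.abs(d).max()/62.5,np.linalg.norm(rv)/10.7).round(1))
def pose(yaw,tilt): # tool x at rack -x, tilt deg about yawed y
    return R.from_euler('z',yaw)*R.from_euler('y',tilt,degrees=True)*R.from_matrix(np.array([[-1,0,0],[0,1,0],[0,0,-1.]]).T)
YR=np.radians(-23.2);S=np.array([.4825,-.305,.083]);RZ=R.from_euler('z',YR)
U=RZ.apply([-np.sin(np.radians(40)),0,np.cos(np.radians(40))])
E
python3 - <<'E'
from h import *
Rt=pose(YR,25);tz=Rt.apply([0,0,1])
g=S+.010*U+.024*tz;print("tz",tz,"g",g)
go(g-.13*tz,Rt)
E
```

```text
tz [-0.38844338  0.16648705 -0.90630779] g [ 0.46726927 -0.2984721   0.06890906]
d mm [366.3 285.6 -43.7] rotvec deg [ 32.6  -2.8 139.9] rows>= 13.4
```

```bash
python3 -m handwheel '[[26,20,0,2.3,-0.2,10,1],[26,20,0,2.3,-0.2,10,1],[26,20,0,2.3,-0.2,10,1],[26,20,0,2.3,-0.2,10,1],[26,20,0,2.3,-0.2,10,1],[26,20,0,2.3,-0.2,10,1],[26,20,0,2.3,-0.2,10,1],[26,20,0,2.3,-0.2,10,1],[26,20,0,2.3,-0.2,10,1],[26,20,0,2.3,-0.2,10,1]]' 60
python3 -m handwheel '[[26,20,-4,2.3,-0.2,10,1],[26,20,-10,2.3,-0.2,10,1],[26,20,-14,2.3,-0.2,10,1],[26,25,-14,2.3,-0.2,10,1],[0,0,0,0,0,0,1],[0,0,0,0,0,0,1],[0,0,0,0,0,0,1],[0,0,0,0,0,0,1],[0,0,0,0,0,0,1],[0,0,0,0,0,0,1]]'
python3 - <<'E'
from h import *
Rt=pose(YR,25);tz=Rt.apply([0,0,1]);g=S+.010*U+.024*tz
go(g-.13*tz,Rt);print(manip.sense()['q'])
im=manip.snapshot("side")[:,:,::-1]
cv2.imwrite("pics/s1.png",cv2.resize(im[80:230,240:400],None,fx=4,fy=4,interpolation=cv2.INTER_CUBIC))
E
```

```text
t: 1.35
tcp_pos: [0.4121, -0.4056, 0.2308]
tool_rot: [0.525, 0.833, 0.037, -0.173]
force: [-0.1, 0.1, 0.4]
finger_gap: 0.999
gripper_force: 0.0
t: 2.6
tcp_pos: [0.5153, -0.3217, 0.1895]
tool_rot: [0.197, 0.957, 0.044, -0.209]
force: [0.1, -0.2, -0.4]
finger_gap: 0.999
gripper_force: 0.0
d mm [ 2.5  1.6 -2.8] rotvec deg [-0.   0.4  0.1] rows>= 0.0
[-0.68597727  0.74306621  1.1978765  -0.11329643  1.61662645 -1.83273227]
```

View pics/s1.png

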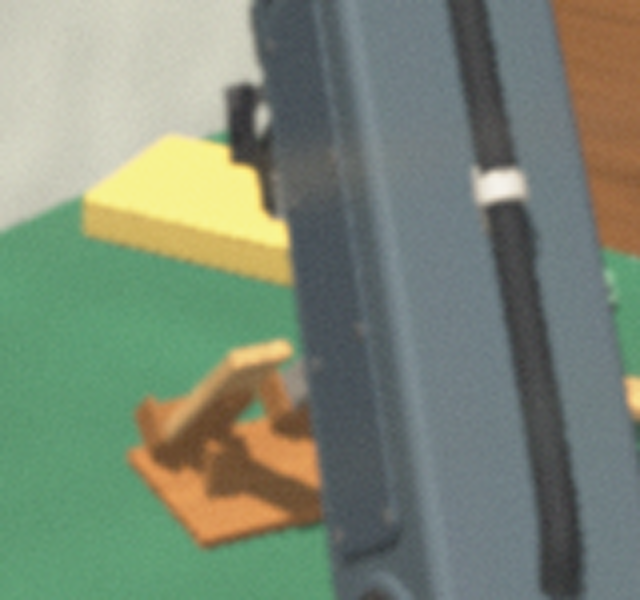

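The side view has the stone mostly hidden by the arm. The strop's top end is visible at crop (232,352)–(290,345), so I'll use it to check the height.

Run:
```python
from h import *
T=lambda p,f,x0,y0:((np.array(p)+.5)/f-.5+[x0,y0])
def tri(a,b):
    o1,d1=ray("top",*a);o2,d2=ray("side",*b)
    A=np.c_[d1,-d2];t=np.linalg.lstsq(A,o2-o1,rcond=None)[0]
    p,q=o1+d1*t[0],o2+d2*t[1];return (p+q)/2,np.linalg.norm(p-q)
for a,b in (((115,312),(230,354)),((208,362),(291,350))):
    print(tri(T(a,6,265,180),T(b,4,240,80)))
# expected strop end centre (if same foot level & lean): stone foot centre vs strop
Y=RZ.apply([0,1,0]);n=RZ.apply([np.cos(np.radians(40)),0,np.sin(np.radians(40))])
# lower faces coplanar -> strop centre = S +.11Y - .008 n
for b in(1,-1): print((S+.08*U+Y*(.11+b*.0225)-.008*n).round(4))
```

```text
(array([ 0.49013483, -0.15913202,  0.15948917]), np.float64(0.004586596700176787))
(array([ 0.4682372 , -0.19876353,  0.15447565]), np.float64(0.0006902742837359954))
[ 0.4818 -0.1605  0.1391]
[ 0.4641 -0.2019  0.1391]
```

Run:
```python
import cv2
im=cv2.imread("pics/side0.png")
cv2.imwrite("pics/s0c.png",cv2.resize(im[140:220,265:355],None,fx=7,fy=7,interpolation=cv2.INTER_CUBIC))
```

```text
(no output)
```

View pics/s0c.png

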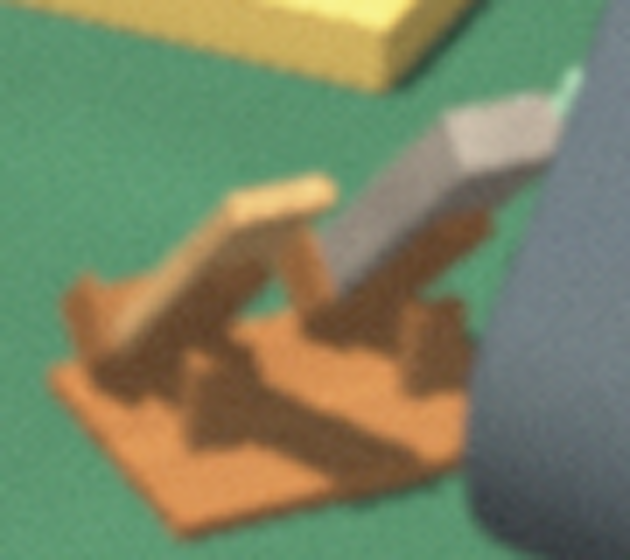

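The stone's end shows corners at (447,117), (465,180) and (553,95) in the crop. I'll fit it jointly with the top view.

```bash
sed -i '/^f=least/,$d' fit.py
cat >> fit.py <<'E'
sd=T([(447,117),(553,95),(465,180)],7,265,140)
def r(p):
    c=np.array(stone(p)); return np.r_[(proj("top",c)-st).ravel(),(proj("side",c[[0,1,3]])-sd).ravel()]
f=least_squares(r,[.5,-.3,-.4,.085]);print("stone",f.x.round(4),np.degrees(f.x[2]),f.fun.round(2))
E
python3 fit.py|tail -2
```

```text
stone [ 0.4832 -0.3033 -0.4271  0.0971] -24.470101150693992 [-0.61 -0.74  0.76  0.68  0.25 -0.12 -0.83 -0.57  0.12  0.11 -0.24  0.02
  1.1  -0.07]
```

```bash
sed -i 's/^YR=.*/YR=np.radians(-24.2);S=np.array([.4832,-.3033,.097]);RZ=R.from_euler("z",YR)/' h.py
python3 - <<'E'
from h import *
Rt=pose(YR,25);tz=Rt.apply([0,0,1]);g=S+.010*U+.024*tz
go(g-.06*tz,Rt);print(tz*60, U*100)
E
```

```text
d mm [-24.1  14.7 -52.2] rotvec deg [-0.   0.4 -1. ] rows>= 0.8
[-23.12871708  10.3944576  -54.37846722] [-58.62995092  26.34934471  76.60444431]
```

```bash
python3 -m handwheel '[[-8,5,-17,0,0,-1,1],[-8,5,-17,0,0.4,0,1],[-8,5,-18,0,0,0,1],[-6,2.5,-14,0,0,0,1],[-6,2.5,-14,0,0,0,1],[-6,2.5,-14,0,0,0,1],[-5,2.5,-12,0,0,0,1],[0,0,0,0,0,0,1],[0,0,0,0,0,0,0.6],[0,0,0,0,0,0,0.6]]' 60
python3 -m handwheel '[[0,0,0,0,0,0,0.2],[0,0,0,0,0,0,0.2],[0,0,0,0,0,0,0.2],[0,0,0,0,0,0,0.2],[0,0,0,0,0,0,0.2],[0,0,0,0,0,0,0.2],[0,0,0,0,0,0,0.2],[0,0,0,0,0,0,0.2],[0,0,0,0,0,0,0.2],[0,0,0,0,0,0,0.2]]' 60
```

```text
t: 3.9
tcp_pos: [0.4691, -0.2968, 0.0838]
tool_rot: [0.205, 0.955, 0.045, -0.211]
force: [2.4, -1.7, 8.0]
finger_gap: 0.608
gripper_force: 7.6
t: 5.15
tcp_pos: [0.4692, -0.2969, 0.0841]
tool_rot: [0.205, 0.955, 0.045, -0.211]
force: [2.2, -0.2, 5.6]
finger_gap: 0.6
gripper_force: 63.5
```

```bash
python3 -m handwheel '[[-3,1.3,3.8,0,0,0,0.2],[-6,2.6,7.7,0,0,0,0.2],[-6,2.6,7.7,0,0,0,0.2],[-6,2.6,7.7,0,0,0,0.2],[-6,2.6,7.7,0,0,0,0.2],[-6,2.6,7.7,0,0,0,0.2],[-6,2.6,7.7,0,0,0,0.2],[-6,2.6,7.7,0,0,0,0.2],[-6,2.6,7.7,0,0,0,0.2],[0,0,10,0,0,0,0.2]]'
python3 - <<'E'
from h import *
s=manip.sense();print(s['ft_torque'])
# hold: TCP target for laying at bench: centre stone (.43,-.03), yaw kept, tilt -25
g0=np.array([.4692,-.2969,.0841]);Rg=R.from_quat([.205,.955,.045,-.211])
o=Rg.inv().apply(S-g0);print("stone centre in tool",o)
Rt=pose(YR,-25);p=np.array([.45,-.05,.014])-Rt.apply(o)
print(p);go(p+[0,0,.06],Rt)
E
```

```text
t: 6.4
tcp_pos: [0.416, -0.2731, 0.1585]
tool_rot: [0.205, 0.954, 0.046, -0.214]
force: [-1.2, -0.1, -4.4]
finger_gap: 0.603
gripper_force: 62.8
[-0.15690358 -0.39962577 -0.0115679 ]
stone centre in tool [-8.52752360e-03 -9.95790509e-05 -1.81835482e-02]
[ 0.45000081 -0.04989119 -0.00608378]
d mm [  34.   223.2 -104.6] rotvec deg [-20.7 -45.8  -0. ] rows>= 4.7
```

```bash
python3 -m handwheel '[[0,0,12,0,0,0,0.2],[0,0,12,0,0,0,0.2],[0,0,12,-2.5,-5.5,0,0.2],[0,5,12,-2.5,-5.5,0,0.2],[0,10,12,-2.5,-5.5,0,0.2],[0,20,12,-2.5,-5.5,0,0.2],[0,30,8,-2.5,-5.5,0,0.2],[0,35,0,-2.5,-5.5,0,0.2],[0,40,0,-2.2,-5.3,0,0.2],[0,40,0,0,0,0,0.2]]'
cat >> h.py <<'E'
O=np.array([-.0085,0,-.0182])
E
python3 - <<'E'
from h import *
Rt=pose(YR,-17);c=np.array([.45,.0,.025]);p=c-Rt.apply(O);print(p)
go(p+[0,0,.02],Rt);print(manip.sense()['q'])
E
```

```text
t: 7.65
tcp_pos: [0.4133, -0.0913, 0.2378]
tool_rot: [0.208, 0.967, -0.03, 0.141]
force: [0.6, -0.0, -3.8]
finger_gap: 0.603
gripper_force: 63.3
[0.44743929 0.00115083 0.00511009]
d mm [  34.2   92.4 -212.7] rotvec deg [-0.2 -0.4  0.1] rows>= 3.4
[-0.49904624  0.14884746  2.09530649  0.03912063  0.6096126  -1.67427966]
```

```bash
python3 -m handwheel '[[5,15,-15,0,0,0,0.2],[5,15,-30,0,0,0,0.2],[6,15,-30,0,0,0,0.2],[6,15,-30,0,0,0,0.2],[6,16,-30,0,0,0,0.2],[6,16,-30,0,0,0,0.2],[0,0,-25,0,0,0,0.2],[0,0,-15,0,0,0,0.2],[0,0,-8,0,0,0,0.2],[0,0,0,0,0,0,0.2]]'
python3 - <<'E'
from h import *
im=manip.snapshot("side")[:,:,::-1]
cv2.imwrite("pics/s2.png",cv2.resize(im[130:330,200:420],None,fx=3,fy=3,interpolation=cv2.INTER_CUBIC))
E
```

```text
t: 8.9
tcp_pos: [0.4504, -0.0155, 0.0603]
tool_rot: [0.209, 0.966, -0.042, 0.146]
force: [-0.3, -0.1, -5.3]
finger_gap: 0.601
gripper_force: 63.8
```

View pics/s2.png

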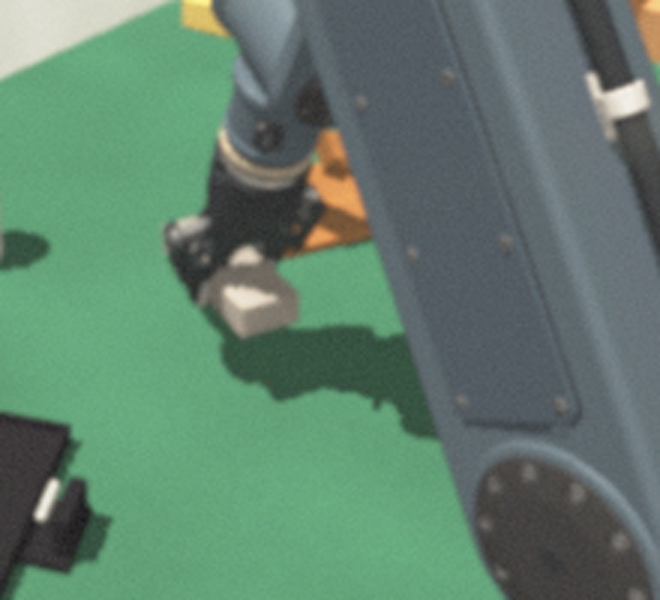

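The stone is held nearly level at crop (260,300), clear of the case. I'll lower it until the foot edge touches.

```bash
python3 -m handwheel '[[0,0,-10,0,0,0,0.2],[0,0,-10,0,0,0,0.2],[0,0,-10,0,0,0,0.2],[0,0,-7,0,0,0,0.2],[0,0,-5,0,0,0,0.2],[0,0,-3,0,0,0,0.2],[0,0,-3,0,0,0,0.2],[0,0,0,0,0,0,0.2],[0,0,0,0,0,0,0.2],[0,0,0,0,0,0,0.2]]'
```

```text
t: 10.2
tcp_pos: [0.4636, -0.0132, 0.0291]
tool_rot: [0.211, 0.968, -0.041, 0.132]
force: [1.2, 0.0, -3.8]
finger_gap: 0.602
gripper_force: 63.8
```

```bash
python3 -c "
from h import *
print(np.array(manip.sense()['q']).round(3))"
python3 -m handwheel '[[10,2,5,0,0,0,0.2],[15,2,0,0,0,0,0.2],[15,2,0,0,0,0,0.2],[15,2,0,0,0,0,0.2],[10,2,0,0,0,0,0.2],[5,0,0,0,0,0,0.2],[0,0,0,0,0,0,0.2],[0,0,0,0,0,0,0.2],[0,0,0,0,0,0,0.2],[0,0,0,0,0,0,0.2]]'
python3 - <<'E'
from h import *
print(np.array(manip.sense()['q']).round(3))
go([.52,.0,.02],pose(YR,-17))
E
```

```text
[-0.218  0.704  2.161 -1.43   0.08   0.059]
t: 11.45
tcp_pos: [0.529, -0.005, 0.0323]
tool_rot: [0.211, 0.968, -0.042, 0.132]
force: [0.4, -0.2, -4.8]
finger_gap: 0.6
gripper_force: 63.8
[-0.166  0.709  1.993 -0.498  0.202 -0.831]
d mm [ -9.    5.  -12.3] rotvec deg [ 0.9 -1.6  0.6] rows>= 0.2
```

```bash
python3 -m handwheel '[[10,2,0,0,0,0,0.2],[10,0,-3,0,0,0,0.2],[0,0,-4,0,0,0,0.2],[0,0,-4,0,0,0,0.2],[0,0,-4,0,0,0,0.2],[0,0,-3,0,0,0,0.2],[0,0,-2,0,0,0,0.2],[0,0,-2,0,0,0,0.2],[0,0,0,0,0,0,0.2],[0,0,0,0,0,0,0.2]]'
python3 - <<'E'
from h import *
print(np.array(manip.sense()['q']).round(3))
go([.55,.0,.01],pose(YR,-17))
E
```

```text
t: 12.7
tcp_pos: [0.5494, -0.0029, 0.0105]
tool_rot: [0.211, 0.968, -0.042, 0.133]
force: [0.4, 0.4, -4.3]
finger_gap: 0.6
gripper_force: 63.8
[-0.155  0.763  1.946 -0.526  0.197 -0.792]
d mm [ 0.6  2.9 -0.5] rotvec deg [ 0.9 -1.6  0.6] rows>= 0.2
```

```bash
python3 -m handwheel '[[0,0,-1,0,0,0,0.2],[0,0,-1,0,0,0,0.2],[0,0,-1,0,0,0,0.2],[0,0,-1,0,0,0,0.2],[0,0,-0.5,0,0,0,0.2],[0,0,0,0,0,0,0.2],[0,0,0,0,0,0,0.2],[0,0,0,0,0,0,0.2],[0,0,0,0,0,0,0.2],[0,0,0,0,0,0,0.2]]'
```

```text
t: 13.95
tcp_pos: [0.5494, -0.0029, 0.0059]
tool_rot: [0.211, 0.968, -0.042, 0.132]
force: [0.3, 0.4, -4.7]
finger_gap: 0.604
gripper_force: 63.9
```

```bash
python3 -m handwheel '[[0,0,-1,0,0,0,0.2],[0,0,-1,0,0,0,0.2],[0,0,-1,0,0,0,0.2],[0,0,-1,0,0,0,0.2],[0,0,0,0,0,0,0.2],[0,0,0,0,0,0,0.2],[0,0,0,0,0,0,0.2],[0,0,0,0,0,0,0.2],[0,0,0,0,0,0,0.2],[0,0,0,0,0,0,0.2]]'
```

```text
t: 15.2
tcp_pos: [0.5487, -0.003, 0.0023]
tool_rot: [0.211, 0.968, -0.042, 0.132]
force: [-5.5, 0.6, 4.5]
finger_gap: 0.602
gripper_force: 62.1
```

```bash
python3 -m handwheel '[[0,0,0,0,0,0,0.65],[0,0,0,0,0,0,0.7],[0,0,0,0,0,0,0.8],[0,0,0,0,0,0,1],[0,0,0,0,0,0,1],[0,0,0,0,0,0,1],[-6,2.5,15,0,0,0,1],[-6,2.5,20,0,0,0,1],[-6,2.5,25,0,0,0,1],[-6,2.5,30,0,0,0,1]]'
python3 -m handwheel '[[0,0,30,1,2.5,0,1],[0,0,30,1,2.5,0,1],[0,0,0,1,2.5,0,1],[0,0,0,1,2.5,0,1],[0,0,0,1,2.5,0,1],[-30,-30,0,1,2.5,0,1],[-30,-30,0,0,0,0,1],[-30,-30,0,0,0,0,1],[-30,-30,0,0,0,0,1],[0,0,0,0,0,0,1]]'
python3 - <<'E'
from h import *
im=manip.snapshot("top")[:,:,::-1];cv2.imwrite("pics/t3full.png",im)
cv2.imwrite("pics/t3.png",cv2.resize(im[120:290,180:340],None,fx=3.5,fy=3.5,interpolation=cv2.INTER_CUBIC))
print(np.array(manip.sense()['q']).round(3),manip.sense()['tool_rot'])
E
```

```text
t: 16.45
tcp_pos: [0.5246, 0.0072, 0.0922]
tool_rot: [0.211, 0.968, -0.042, 0.132]
force: [-0.2, -0.5, 0.0]
finger_gap: 1.002
gripper_force: 0.0
t: 17.7
tcp_pos: [0.4033, -0.1138, 0.1518]
tool_rot: [0.212, 0.977, -0.018, -0.007]
force: [-0.2, -0.2, 0.5]
finger_gap: 1.002
gripper_force: 0.0
[-0.512  0.402  2.003 -0.058  0.738 -1.614] [ 0.21164132  0.97715498 -0.01838594 -0.00616848]
```

View pics/t3.png

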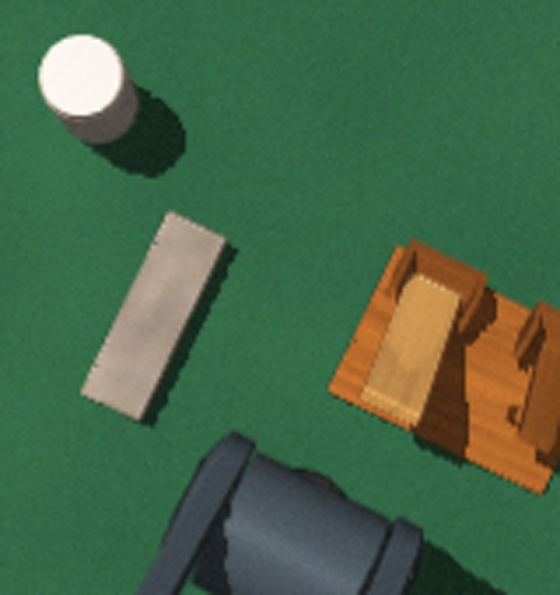

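The stone lies flat on the bench with top corners at crop (172,212), (228,238), (141,420) and (82,392). The strop still stands and the can hasn't moved.

Run:
```python
from h import *
T=lambda p,f,x0,y0:((np.array(p)+.5)/f-.5+[x0,y0])
c=T([(172,212),(228,238),(141,420),(82,392)],3.5,180,120)
P=np.array([atz("top",u,v,.028) for u,v in c]);m=P.mean(0)
e=(P[0]+P[1]-P[2]-P[3])/2;yw=np.arctan2(e[1],e[0]);print(m,np.degrees(yw),np.linalg.norm(e),np.linalg.norm(P[0]-P[1]))
go([m[0],m[1],.10],pose(yw,0))
```

```text
[ 0.5467903  -0.00490235  0.028     ] -25.49128052582344 0.15826691185201783 0.0488528643890762
d mm [142.1 108.6 -52. ] rotvec deg [ 1.9 -1.2 -1. ] rows>= 2.3
```

```bash
python3 -m handwheel '[[25,20,0,1,-0.6,-1,1],[25,20,0,0.9,-0.6,0,1],[25,20,0,0,0,0,1],[25,20,-10,0,0,0,1],[22,16,-20,0,0,0,1],[20,13,-22,0,0,0,1],[0,0,0,0,0,0,1],[0,0,0,0,0,0,1],[0,0,0,0,0,0,1],[0,0,0,0,0,0,1]]'
python3 - <<'E'
from h import *
go([.5468,-.0049,.006],pose(np.radians(-25.5),0))
E
```

```text
t: 19.0
tcp_pos: [0.5473, -0.0044, 0.1006]
tool_rot: [0.219, 0.976, -0.0, 0.001]
force: [-0.3, -0.4, -1.3]
finger_gap: 0.998
gripper_force: 0.0
d mm [ -0.5  -0.5 -94.6] rotvec deg [ 0.   0.1 -0.2] rows>= 1.5
```

```bash
python3 -m handwheel '[[0,0,-20,0,0,0,1],[0,0,-25,0,0,0,1],[0,0,-20,0,0,0,1],[0,0,-15,0,0,0,1],[0,0,-10,0,0,0,1],[0,0,-4.5,0,0,0,1],[0,0,0,0,0,0,0.6],[0,0,0,0,0,0,0.2],[0,0,0,0,0,0,0.2],[0,0,0,0,0,0,0.2]]' 60
python3 -m handwheel '[[0,0,0,0,0,0,0.2],[0,0,0,0,0,0,0.2],[0,0,5,0,0,0,0.2],[0,0,10,0,0,0,0.2],[0,0,20,0,0,0,0.2],[0,0,25,0,0,0,0.2],[0,0,25,0,0,0,0.2],[0,0,20,0,0,0,0.2],[0,0,10,0,0,0,0.2],[0,0,0,0,0,0,0.2]]' 60
python3 - <<'E'
from h import *
s=manip.sense();print(s['ft_torque'],s['q'])
# tray: tool x at yaw 115.5 => stone long axis along tray y ; pose yaw such that -x axis = 115.5 -> yaw=-64.2
go([.473,.267,.10],pose(np.radians(25.7-90),0))
E
```

```text
t: 20.25
tcp_pos: [0.548, -0.0038, 0.0063]
tool_rot: [0.219, 0.976, 0.0, 0.001]
force: [-0.5, 1.6, 5.3]
finger_gap: 0.591
gripper_force: 65.7
t: 21.5
tcp_pos: [0.5474, -0.004, 0.1208]
tool_rot: [0.219, 0.976, -0.0, 0.001]
force: [-0.7, -0.6, -4.3]
finger_gap: 0.593
gripper_force: 64.7
[ 0.02926996 -0.01966776  0.02055043] [-2.11406118e-01  5.81242949e-01  1.72841582e+00 -1.23913308e-04
  8.30286532e-01 -1.34102842e+00]
d mm [-74.4 271.  -20.8] rotvec deg [  0.1   0.1 -39. ] rows>= 4.3
```

```bash
python3 -m handwheel '[[-4,14,0,0,0,-3,0.2],[-8,28,0,0,0,-4,0.2],[-8,28,0,0,0,-4,0.2],[-8,28,0,0,0,-4,0.2],[-8,28,0,0,0,-4,0.2],[-8,28,0,0,0,-4,0.2],[-8,28,0,0,0,-4,0.2],[-8,28,0,0,0,-4,0.2],[-8,28,0,0,0,-4,0.2],[-7,20,0,0,0,-4,0.2]]'
python3 -m handwheel '[[0,13,-10,0,0,0,0.2],[0,0,-10,0,0,0,0.2],[0,0,0,0,0,0,0.2],[0,0,0,0,0,0,0.2],[0,0,0,0,0,0,0.2],[0,0,0,0,0,0,0.2],[0,0,0,0,0,0,0.2],[0,0,0,0,0,0,0.2],[0,0,0,0,0,0,0.2],[0,0,0,0,0,0,0.2]]'
python3 - <<'E'
from h import *
im=manip.snapshot("side")[:,:,::-1];cv2.imwrite("pics/s4.png",cv2.resize(im[170:350,90:290],None,fx=3,fy=3,interpolation=cv2.INTER_CUBIC))
go([.472,.266,.019],pose(np.radians(25.7-90),0))
E
```

```text
t: 22.75
tcp_pos: [0.4711, 0.2549, 0.1191]
tool_rot: [0.533, 0.846, -0.001, -0.001]
force: [-0.2, -0.3, -5.2]
finger_gap: 0.594
gripper_force: 64.6
t: 24.0
tcp_pos: [0.4723, 0.2671, 0.1004]
tool_rot: [0.532, 0.847, -0.0, 0.0]
force: [0.3, 0.2, -5.2]
finger_gap: 0.599
gripper_force: 64.5
d mm [ -0.3  -1.1 -81.4] rotvec deg [ 0.  0. -0.] rows>= 1.3
```

View pics/s4.png

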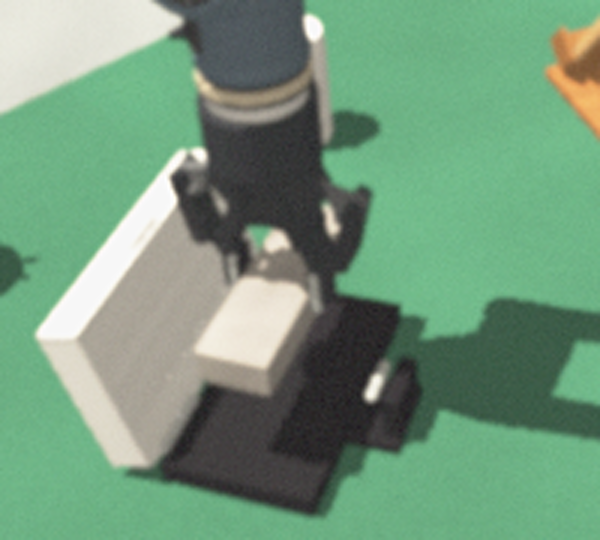

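The stone is over the tray, parallel to it and in front of the upright cover. I'll lower it now.

```bash
python3 -m handwheel '[[0,-1,-15,0,0,0,0.2],[0,0,-20,0,0,0,0.2],[0,0,-18,0,0,0,0.2],[0,0,-12,0,0,0,0.2],[0,0,-8,0,0,0,0.2],[0,0,-4,0,0,0,0.2],[0,0,-2,0,0,0,0.2],[0,0,-1,0,0,0,0.2],[0,0,0,0,0,0,0.2],[0,0,0,0,0,0,0.2]]'
```

```text
t: 25.3
tcp_pos: [0.4725, 0.2661, 0.0207]
tool_rot: [0.532, 0.847, 0.0, 0.001]
force: [-0.2, 0.7, -4.6]
finger_gap: 0.591
gripper_force: 64.6
```

```bash
python3 -m handwheel '[[0,0,-1,0,0,0,0.2],[0,0,-1,0,0,0,0.2],[0,0,-0.7,0,0,0,0.2],[0,0,0,0,0,0,0.2],[0,0,0,0,0,0,0.65],[0,0,0,0,0,0,0.75],[0,0,0,0,0,0,0.75],[0,0,0,0,0,0,0.75],[0,0,0,0,0,0,0.75],[0,0,0,0,0,0,0.75]]'
python3 -m handwheel '[[0,0,10,0,0,0,0.75],[0,0,20,0,0,0,0.75],[0,0,25,0,0,0,0.75],[0,0,30,0,0,0,0.75],[0,0,40,0,0,0,0.75],[0,0,40,0,0,0,0.6],[0,0,40,0,0,0,0.2],[0,0,20,0,0,0,0],[0,0,0,0,0,0,0],[0,0,0,0,0,0,0]]'
python3 - <<'E'
from h import *
im=manip.snapshot("side")[:,:,::-1];cv2.imwrite("pics/s5.png",cv2.resize(im[170:350,90:290],None,fx=3,fy=3,interpolation=cv2.INTER_CUBIC))
print(manip.sense()['q'])
E
```

```text
t: 26.55
tcp_pos: [0.4723, 0.2661, 0.0176]
tool_rot: [0.532, 0.847, -0.0, 0.0]
force: [0.4, -0.2, -0.2]
finger_gap: 0.751
gripper_force: 0.0
t: 27.8
tcp_pos: [0.4715, 0.2658, 0.242]
tool_rot: [0.532, 0.847, -0.001, -0.0]
force: [0.1, 0.3, 0.0]
finger_gap: -0.002
gripper_force: 0.0
[ 3.07172058e-01  4.03038394e-01  1.63002144e+00 -8.24414953e-04
  1.11083552e+00 -1.41414242e-01]
```

View pics/s5.png

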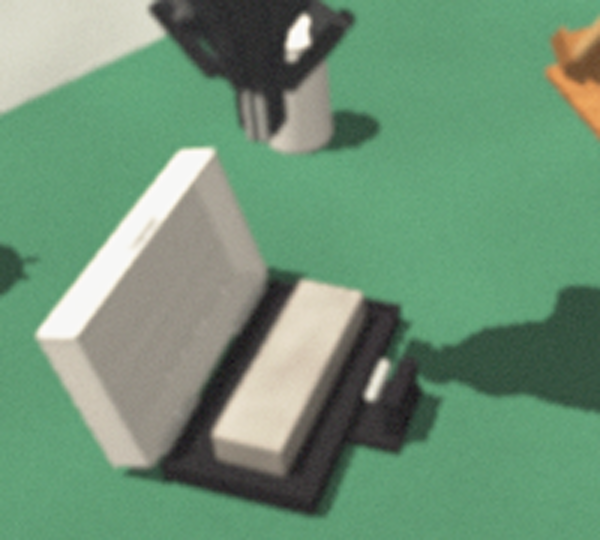

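The stone lies flat in the tray, parallel to it and centred, and the cover is still open. Next I'll go behind the cover with the fingers shut and swing it over.

```bash
cat > plan.py <<'E'
from h import *
TR=np.array([.472,.267]);w=np.radians(25.9);ax=np.array([np.cos(w),np.sin(w)])
def W(x,z):return np.r_[TR+ax*x/1000,z/1000]
def C(a,r=105,t=14.5):return W(58-r*np.cos(a)+34*np.sin(a)+t*np.sin(a),22+r*np.sin(a)+34*np.cos(a))
E
python3 - <<'E'
from plan import *
p=manip.sense()['tcp_pos']
L=[W(168,242),W(168,105)]+[C(a) for a in np.arange(1.8,.05,-.17)]
for q in L: print(((q-p)*1000).round(1),q.round(3)); p=q
E
```

```text
[151.8  74.6   0.4] [0.623 0.34  0.242]
[   0.    0. -137.] [0.623 0.34  0.105]
[-35.  -17.   11.5] [0.588 0.323 0.117]
[-14.8  -7.2   8.3] [0.573 0.316 0.125]
[-16.2  -7.9   5.3] [0.557 0.308 0.13 ]
[-17.2  -8.3   2.2] [0.54  0.3   0.132]
[-17.6  -8.6  -1. ] [0.522 0.291 0.131]
[-17.6  -8.5  -4.1] [0.505 0.283 0.127]
[-17.   -8.3  -7.2] [0.488 0.275 0.12 ]
[-16.   -7.7 -10. ] [0.472 0.267 0.11 ]
[-14.4  -7.  -12.5] [0.457 0.26  0.097]
[-12.5  -6.1 -14.7] [0.445 0.254 0.083]
[-10.2  -5.  -16.5] [0.435 0.249 0.066]
```

```bash
python3 -m handwheel '[[20,10,0,0,0,0,0],[30,15,0,0,0,0,0],[30,15,0,0,0,0,0],[30,15,0,0,0,0,0],[30,15,0,0,0,0,0],[12,4.6,0,0,0,0,0],[0,0,-30,0,0,0,0],[0,0,-40,0,0,0,0],[0,0,-40,0,0,0,0],[0,0,-27,0,0,0,0]]'
python3 -m handwheel '[[-17,-8,5,0,0,0,0],[-18,-9,6.5,0,0,0,0],[-15,-7,8,0,0,0,0],[-16,-8,5,0,0,0,0],[-17,-8,2,0,0,0,0],[-18,-9,-1,0,0,0,0],[-18,-8.5,-4,0,0,0,0],[0,0,0,0,0,0,0],[0,0,0,0,0,0,0],[0,0,0,0,0,0,0]]'
python3 - <<'E'
from plan import *
s=manip.sense();p=s['tcp_pos'];print((C(.95)-p)*1000, s['force'])
im=manip.snapshot("side");cv2.imwrite("pics/s6.png",im[:,:,::-1])
E
```

```text
t: 29.1
tcp_pos: [0.6221, 0.3398, 0.1012]
tool_rot: [0.532, 0.847, -0.003, -0.002]
force: [0.6, -0.3, -0.1]
finger_gap: -0.002
gripper_force: 0.0
t: 30.35
tcp_pos: [0.5061, 0.2835, 0.127]
tool_rot: [0.532, 0.847, 0.0, 0.001]
force: [0.3, -0.1, 0.4]
finger_gap: 0.001
gripper_force: 0.0
[-1.41031977 -0.58329127  0.22835993] [ 0.28696674 -0.12118817  0.35786899]
```

```bash
cat > cov.py <<'E'
from plan import *
# cover angle: match light-coloured pixels in the side picture to the projected box of the cover
def corners(a):
    L=[]
    for r in(2,122):
        for o in(4,34):
            for y in(-102,102):
                x=58-r*np.cos(a)+o*np.sin(a);z=22+r*np.sin(a)+o*np.cos(a)
                L.append(np.r_[TR+ax*x/1000+np.array([-ax[1],ax[0]])*y/1000,z/1000])
    return L
im=manip.snapshot("side");hsv=cv2.cvtColor(im,cv2.COLOR_RGB2HSV)
m=((hsv[...,1]<60)&(hsv[...,2]>90)).astype(np.uint8);m[:200]=0;m[:,:85]=0;m[:,300:]=0
b=[]
for a in np.arange(0,2,.02):
    h=cv2.convexHull(proj("side",corners(a)).astype(np.int32));k=np.zeros_like(m);cv2.fillConvexPoly(k,h,1)
    b.append(((k&m).sum()/(k|m).sum(),a))
print(sorted(b)[::-1][:4],m.sum())
E
python3 cov.py
```

```text
[(np.float64(0.5658221559860904), np.float64(0.44)), (np.float64(0.5575737377103817), np.float64(0.46)), (np.float64(0.5512073272273106), np.float64(0.48)), (np.float64(0.5494181281757089), np.float64(0.42))] 5244
```

```bash
cat > cov.py <<'E'
from plan import *
def corners(a):
    L=[]
    for r in(2,122):
        for o in(4,34):
            for y in(-102,102):
                x=58-r*np.cos(a)+o*np.sin(a);z=22+r*np.sin(a)+o*np.cos(a)
                L.append(np.r_[TR+ax*x/1000+np.array([-ax[1],ax[0]])*y/1000,z/1000])
    return L
for n,f in (("side","pics/side0.png"),("side",None),("top",None)):
    im=cv2.imread(f)[:,:,::-1].copy() if f else manip.snapshot(n);hsv=cv2.cvtColor(im,cv2.COLOR_RGB2HSV)
    m=((hsv[...,1]<60)&(hsv[...,2]>90)).astype(np.uint8)
    U=np.zeros_like(m)
    for a in np.arange(0,2,.05): cv2.fillConvexPoly(U,cv2.convexHull(proj(n,corners(a)).astype(np.int32)),1)
    m&=U;N,l,st,c=cv2.connectedComponentsWithStats(m);print(n,[(s.tolist(),) for s in st[1:] if s[4]>60])
    o=[]
    for a in np.arange(0,2,.1):
        k=np.zeros_like(m);cv2.fillConvexPoly(k,cv2.convexHull(proj(n,corners(a)).astype(np.int32)),1)
        o.append(f"{a:.1f}:{(k&m).sum()/(k|m).sum():.2f}")
    print(*o)
E
python3 cov.py
```

```text
side [([101, 219, 79, 107, 4719],)]
0.0:0.06 0.1:0.07 0.2:0.08 0.3:0.09 0.4:0.11 0.5:0.12 0.6:0.14 0.7:0.16 0.8:0.18 0.9:0.19 1.0:0.21 1.1:0.27 1.2:0.35 1.3:0.43 1.4:0.52 1.5:0.62 1.6:0.70 1.7:0.80 1.8:0.88 1.9:0.94
side [([127, 225, 85, 104, 4461],), ([211, 289, 9, 16, 62],)]
0.0:0.47 0.1:0.50 0.2:0.53 0.3:0.57 0.4:0.61 0.5:0.61 0.6:0.58 0.7:0.56 0.8:0.53 0.9:0.51 1.0:0.43 1.1:0.34 1.2:0.31 1.3:0.27 1.4:0.24 1.5:0.22 1.6:0.21 1.7:0.20 1.8:0.18 1.9:0.18
top [([103, 191, 49, 53, 1384],), ([58, 199, 16, 45, 371],), ([93, 240, 9, 13, 70],)]
0.0:0.23 0.1:0.24 0.2:0.25 0.3:0.27 0.4:0.29 0.5:0.31 0.6:0.34 0.7:0.36 0.8:0.40 0.9:0.45 1.0:0.43 1.1:0.37 1.2:0.33 1.3:0.28 1.4:0.23 1.5:0.21 1.6:0.20 1.7:0.19 1.8:0.18 1.9:0.18
```

The cover follows the fingers: the top view puts it near 0.95 rad, where the plan expects it. I'll carry on along the arc.

```bash
python3 -c "
from plan import *
p=manip.sense()['tcp_pos']
for a in(.75,.6,.45,.3,.18,.12):
  q=C(a);print(a,((q-p)*1000).round(1));p=q"
python3 -m handwheel '[[-10,-5,-3,0,0,0,0],[-10,-5,-5,0,0,0,0],[-8,-4,-5,0,0,0,0],[-8,-4,-6,0,0,0,0],[-7,-3,-6,0,0,0,0],[-7,-3,-6,0,0,0,0],[-6,-3,-7,0,0,0,0],[-6,-3,-7,0,0,0,0],[0,0,0,0,0,0,0],[0,0,0,0,0,0,0]]'
python3 -c "
from plan import *
p=manip.sense()['tcp_pos']
for a in(.3,.2,.12,0):
  q=C(a);print(a,((q-p)*1000).round(1))"
```

```text
0.75 [-20.8 -10.1  -8.7]
0.6 [-13.9  -6.8  -9.1]
0.45 [-12.8  -6.2 -11.1]
0.3 [-11.3  -5.5 -12.8]
0.18 [ -7.8  -3.8 -11.3]
0.12 [-3.4 -1.7 -5.9]
t: 31.8
tcp_pos: [0.4434, 0.2532, 0.0821]
tool_rot: [0.532, 0.847, -0.0, 0.0]
force: [-0.4, -0.6, 0.1]
finger_gap: 0.002
gripper_force: 0.0
0.3 [3.4 1.6 3.4]
0.2 [-3.1 -1.6 -5.9]
0.12 [ -7.8  -3.8 -13.8]
0 [-13.7  -6.7 -26.1]
```

```bash
python3 -m handwheel '[[-3,-1.5,-4,0,0,0,0],[-3,-1.5,-5,0,0,0,0],[-3,-1.5,-5,0,0,0,0],[-3,-1.5,-4,0,0,0,0],[-1,-0.5,-2,0,0,0,0],[0,0,-1,0,0,0,0],[0,0,0,0,0,0,0],[0,0,0,0,0,0,0],[0,0,0,0,0,0,0],[0,0,0,0,0,0,0]]'
```

```text
t: 33.05
tcp_pos: [0.4319, 0.2474, 0.0626]
tool_rot: [0.532, 0.847, 0.002, 0.002]
force: [0.2, 0.3, 12.3]
finger_gap: -0.001
gripper_force: 5.9
```

In contact with the catch at 12 N, so I'll press on down.

```bash
python3 -m handwheel '[[0,0,-1,0,0,0,0],[0,0,-1,0,0,0,0],[0,0,-1,0,0,0,0],[0,0,-1,0,0,0,0],[0,0,-1,0,0,0,0],[0,0,-1,0,0,0,0],[0,0,-1,0,0,0,0],[0,0,0,0,0,0,0],[0,0,0,0,0,0,0],[0,0,0,0,0,0,0]]'
```

```text
t: 34.3
tcp_pos: [0.4298, 0.2465, 0.0558]
tool_rot: [0.532, 0.847, -0.0, 0.0]
force: [-2.9, -1.5, 19.7]
finger_gap: -0.0
gripper_force: 9.5
```

```bash
python3 -m handwheel '[[0,0,-1,0,0,0,0],[0,0,-1,0,0,0,0],[0,0,-0.5,0,0,0,0],[0,0,0,0,0,0,0],[0,0,0,0,0,0,0],[0,0,0,0,0,0,0],[0,0,0,0,0,0,0],[0,0,0,0,0,0,0],[0,0,0,0,0,0,0],[0,0,0,0,0,0,0]]'
```

```text
t: 35.55
tcp_pos: [0.4299, 0.2465, 0.0555]
tool_rot: [0.532, 0.847, 0.0, 0.001]
force: [-6.5, -2.8, 38.1]
finger_gap: -0.003
gripper_force: 19.3
```

It's now a hard stop at z = 55.5 mm, which matches the shut height. I'll lift away, clear the view and check numerically.

```bash
python3 -m handwheel '[[0,0,5,0,0,0,0],[0,0,15,0,0,0,0],[0,0,30,0,0,0,0],[0,0,40,0,0,0,0],[0,0,40,0,0,0,0],[0,-40,20,0,0,0,0],[0,-50,0,0,0,0,0],[0,-50,0,0,0,0,0],[0,-50,0,0,0,0,0],[0,0,0,0,0,0,0]]'
sed -i 's/np.arange(0,2,.1)/np.r_[0:.2:.02,.3:2:.3]/' cov.py; python3 cov.py | tail -4
python3 - <<'E'
from h import *
a=cv2.imread("pics/top0.png");b=manip.snapshot("top")[:,:,::-1]
d=np.abs(a.astype(int)-b).max(2)
for n,(x0,y0,x1,y1) in dict(can=(188,125,235,175),strop=(280,195,318,245),brush=(375,225,425,305)).items():
    print(n,(d[y0:y1,x0:x1]>50).mean().round(3))
E
```

```text
t: 36.8
tcp_pos: [0.4305, 0.0539, 0.2018]
tool_rot: [0.534, 0.845, -0.0, 0.0]
force: [0.2, 0.4, 0.8]
finger_gap: 0.002
gripper_force: 0.0
side [([137, 249, 91, 90, 5168],)]
0.0:0.92 0.0:0.93 0.0:0.93 0.1:0.92 0.1:0.92 0.1:0.90 0.1:0.90 0.1:0.89 0.2:0.87 0.2:0.86 0.3:0.78 0.6:0.50 0.9:0.26 1.2:0.11 1.5:0.09 1.8:0.08
top [([79, 200, 87, 75, 3285],)]
0.0:0.86 0.0:0.85 0.0:0.86 0.1:0.87 0.1:0.88 0.1:0.88 0.1:0.89 0.1:0.89 0.2:0.88 0.2:0.88 0.3:0.84 0.6:0.69 0.9:0.46 1.2:0.22 1.5:0.03 1.8:0.02
can 0.0
strop 0.0
brush 0.0
```

```bash
python3 -c "
from station import manip
print(manip.sign_off())"
```

```text
the job is handed in; nothing more can be done
None
```

The job is handed in at about 37 s of the 70 s limit: the stone was laid on the bench, taken up again and laid flat in its tray, and the cover was pressed to a hard stop at its shut height. The last pictures fit a shut cover and show the strop, can and brush unmoved, but I did not feel the catch snap or test that it holds, and no verdict came back.

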